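Fit the abrasive sleeves to the edge finisher and put it in gear

TASK

First pull the edge finisher's gear lever out of the rear end of its left lane into neutral, the middle of the H gate, and leave it there while you push every abrasive sleeve on the bench fully home, upright and flat on the flange, over the spindle whose flange has the colour of the sleeve's top band. When all the sleeves are on, shift the lever across the neutral slot to the right and then forward, away from you, as far as it goes. Leave the hammer, the glue jar and the red template where they are.

Things in the scene. Friction and masses are not known exactly. Their poses are not given: they have to be found in the camera images.
- machine: Low green bench machine, fixed: flat deck 160 (x) by 520 mm (y), top 60 mm above the bench. Origin at bench height under the deck centre; x points away from the robot, y to its left; turned up to 0.12 rad. Four spindles stand in a row along y, at machine y +205, +120, +35, -50 mm, in any colour order; the gear lever is at machine (0, -200 mm). A rear strip is 10 mm high.
- gate (a point): Centre of the gear lever's H-shaped gate, on top of a steel turret 100 x 86 mm that stands 30 mm above the deck (90 mm above the bench). Axes as the machine. Two lanes run fore and aft (x), one left, one right, joined only by a cross slot in the middle (neutral). The lever pivots 80 mm below this point.
- knob (a point): Centre of the black ball knob (36 mm diameter) of the gear lever, 160 mm above the lever's pivot: 170 mm above the bench when upright. The 10 mm steel stem below it is stiff, and the lever stays where it is left; moving it takes about 1 N at the knob.
- shift_fore (a joint): Fore-and-aft angle of the gear lever, rad: 0 is neutral, + is forward (away from the robot, machine +x), stops at -0.26 and +0.26. Tilt by a moves the knob about 160 mm x sin(a).
- shift_cross (a joint): Sideways angle of the gear lever, rad: + is to the right (machine -y), stops at -0.2 (left lane) and +0.2 (right lane). It can cross only while shift_fore is within about 0.06 of 0, and it can go fore or aft only while it is beyond about 0.165 either way.
- sleeve_red: Abrasive sleeve: rigid tube, 75 mm tall, 56 mm outer diameter, with a round straight-through bore of 36 mm; brown with a red top band (upper 22 mm) and a dark steel foot rim 72 mm across and 12 mm thick at the lower end. About 180 g; stands upright on the bench. Grip the tube above the foot. Origin at the centre of the lower end, z up along the tube. May be absent (None from the start).
- spindle_red: Fixed upright spindle on the machine's deck for the red sleeve: a red base flange 80 mm across and 8 mm thick, from which a steel spigot of 33 mm diameter rises 55 mm (its top 15 mm taper to 18 mm). Origin at the centre of the flange's underside, on the deck (60 mm above the bench); z up along the spigot.
- seat_red (a point): Centre of the top face of the red flange, 68 mm above the bench: where the red sleeve's lower end rests when fully home. The spigot's tip is 55 mm above it.
- sleeve_yellow: Abrasive sleeve: rigid tube, 75 mm tall, 56 mm outer diameter, with a round straight-through bore of 36 mm; brown with a yellow top band (upper 22 mm) and a dark steel foot rim 72 mm across and 12 mm thick at the lower end. About 180 g; stands upright on the bench. Grip the tube above the foot. Origin at the centre of the lower end, z up along the tube. May be absent (None from the start).
- spindle_yellow: Fixed upright spindle on the machine's deck for the yellow sleeve: a yellow base flange 80 mm across and 8 mm thick, from which a steel spigot of 33 mm diameter rises 55 mm (its top 15 mm taper to 18 mm). Origin at the centre of the flange's underside, on the deck (60 mm above the bench); z up along the spigot.
- seat_yellow (a point): Centre of the top face of the yellow flange, 68 mm above the bench: where the yellow sleeve's lower end rests when fully home. The spigot's tip is 55 mm above it.
- sleeve_blue: Abrasive sleeve: rigid tube, 75 mm tall, 56 mm outer diameter, with a round straight-through bore of 36 mm; brown with a blue top band (upper 22 mm) and a dark steel foot rim 72 mm across and 12 mm thick at the lower end. About 180 g; stands upright on the bench. Grip the tube above the foot. Origin at the centre of the lower end, z up along the tube. May be absent (None from the start).
- spindle_blue: Fixed upright spindle on the machine's deck for the blue sleeve: a blue base flange 80 mm across and 8 mm thick, from which a steel spigot of 33 mm diameter rises 55 mm (its top 15 mm taper to 18 mm). Origin at the centre of the flange's underside, on the deck (60 mm above the bench); z up along the spigot.
- seat_blue (a point): Centre of the top face of the blue flange, 68 mm above the bench: where the blue sleeve's lower end rests when fully home. The spigot's tip is 55 mm above it.
- sleeve_green: Abrasive sleeve: rigid tube, 75 mm tall, 56 mm outer diameter, with a round straight-through bore of 36 mm; brown with a green top band (upper 22 mm) and a dark steel foot rim 72 mm across and 12 mm thick at the lower end. About 180 g; stands upright on the bench. Grip the tube above the foot. Origin at the centre of the lower end, z up along the tube. May be absent (None from the start).
- spindle_green: Fixed upright spindle on the machine's deck for the green sleeve: a green base flange 80 mm across and 8 mm thick, from which a steel spigot of 33 mm diameter rises 55 mm (its top 15 mm taper to 18 mm). Origin at the centre of the flange's underside, on the deck (60 mm above the bench); z up along the spigot.
- seat_green (a point): Centre of the top face of the green flange, 68 mm above the bench: where the green sleeve's lower end rests when fully home. The spigot's tip is 55 mm above it.
- hammer: Hammer lying on the bench beyond the machine, a bystander. Origin on the bench under its middle, handle along its x, 260 mm long.
- glue_jar: White-capped jar, 64 mm across, 90 mm high, in front of the machine's left end, a bystander. Origin at the centre of its base.
- template: Flat red plastic template about 90 x 140 mm, 6 mm thick, on the bench left of the machine, a bystander. Origin at the centre of its underside.
There are look-alikes about, which are no part of the job. What is shaped like the sleeve_red but purple is not meant. What is shaped like the sleeve_blue but purple is not meant.

How it is judged:
On the way, in this order (a step that is already met when the one before it is completed fails the run):
1. the gear lever stands in neutral (value of joint shift_fore between -0.08 and 0.08 rad), for 0.2 s.
2. every sleeve present is fully home on the spindle of its colour, with the lever in neutral (all of step 1 and horizontal distance between sleeve_red and seat_red below 0.005 m and z of sleeve_red in the frame of seat_red between -0.004 and 0.004 m and angle between each of sleeve_red, sleeve_yellow, sleeve_blue, sleeve_green's own z axis and vertical below 0.06 rad and horizontal distance between sleeve_yellow and seat_yellow below 0.005 m and z of sleeve_yellow in the frame of seat_yellow between -0.004 and 0.004 m and horizontal distance between sleeve_blue and seat_blue below 0.005 m and z of sleeve_blue in the frame of seat_blue between -0.004 and 0.004 m and horizontal distance between sleeve_green and seat_green below 0.005 m and z of sleeve_green in the frame of seat_green between -0.004 and 0.004 m), for 0.2 s.
3. the lever is in the right lane, fully forward (value of joint shift_fore above 0.2 rad and value of joint shift_cross above 0.14 rad), for 0.2 s.
At the end, for the whole second after the job is handed in: Every sleeve present is on the spindle of its colour: its axis within 5 mm of the spindle's, its lower end within 4 mm of the flange, tilted less than 0.06 rad, at rest; the gear lever is in the right lane (sideways angle above 0.14 rad) and forward (angle above 0.20 rad) (all of step 3 and horizontal distance between sleeve_red and seat_red below 0.005 m and z of sleeve_red in the frame of seat_red between -0.004 and 0.004 m and angle between each of sleeve_red, sleeve_yellow, sleeve_blue, sleeve_green's own z axis and vertical below 0.06 rad and horizontal distance between sleeve_yellow and seat_yellow below 0.005 m and z of sleeve_yellow in the frame of seat_yellow between -0.004 and 0.004 m and horizontal distance between sleeve_blue and seat_blue below 0.005 m and z of sleeve_blue in the frame of seat_blue between -0.004 and 0.004 m and horizontal distance between sleeve_green and seat_green below 0.005 m and z of sleeve_green in the frame of seat_green between -0.004 and 0.004 m and linear speed of each of sleeve_red, sleeve_yellow, sleeve_blue, sleeve_green below 0.02 m/s); the robot touches nothing.
It fails at once if the hammer is moved more than 30 mm (distance of hammer from where it was at the start of the episode above 0.03 m).
It fails at once if the glue jar is moved more than 30 mm (distance of glue_jar from where it was at the start of the episode above 0.03 m).
It fails at once if the red template is moved more than 30 mm (distance of template from where it was at the start of the episode above 0.03 m).
Of sleeve_red, sleeve_yellow, sleeve_blue, sleeve_green only 3 to 4 are there at a start; the rules pass over those that are not, and their reading is None.
At some moment in a run one of sleeve_red, sleeve_yellow, sleeve_blue, sleeve_green may be knocked a few centimetres aside while the robot is not near it.
It also fails if it takes over 208 s, if anything falls off the work surface, if the arm or the gripper's body presses on something with over 40 N, if the wrist force passes 120 N, or if a joint passes its speed limit or range.

ROBOT

A 7-joint arm with a two-finger parallel gripper is mounted at the origin on the work surface. World frame = base frame: x ahead of the robot, y to its left, z up, the work surface at z = 0. Lengths are in m, angles in rad, forces in N, time in s.
With the tool pointing down it reaches from about 0.4 to 0.875 m from the base axis. Payload 19.3 kg.
Tool frame: the origin (TCP) lies on the centre line of the jaws, within the pads' length; the fingertips stand 19 mm ahead of it and the grasp point (between the pads) is the TCP (bot.nose_length is the distance from the TCP to the fingertips, in m); y points along the fingers, z is the direction in which the jaws open and shut, and the axes are right-handed (so a half turn about y gives the same grasp; the last joint's range is limited). The gripper opens to 85 mm and grips with 20 to 120 N. Pads are 22 mm wide; open, the fingers measure 114 mm over their backs; the gripper's body (76 mm by 85 mm) begins 54 mm behind the grasp point. The pads swing forward as they close: fully open they stand 13 mm farther back than shut.
Start: joints at [1.057, 0.521, -0.036, 1.599, 0.021, 1.021, -0.113], TCP at [0.268, -0.564, 0.25] pointing down, gripper open.
Joint ranges: [-2.91, 2.91], [-0.3, 2.13], [-1.5, 1.42], [0.17, 2.43], [-1.26, 4.41], [0.16, 1.93], [-2.52, 2.52]. Speed limits (rad/s): [1.89, 1.89, 2.39, 2.39, 3.01, 3.01, 3.01].

INTERFACE

Orientations are given as [roll, pitch, yaw] about the fixed x, y, z axes, in that order (R = Rz(yaw) Ry(pitch) Rx(roll)).
In Python, from workcell import observe, cams, workorder, bot gives the robot as it stands. The module is installed in compiled form; this text tells all that it offers.
- The arm moves only by the tool apply_moves, never from a script. Its arguments are lists of equal length, an entry for each row: "jaw": the opening, from -1 (shut) to 1 (fully open), so that 0 is half open; "translation": the shift along the world's x, y, z in m, a list of three; "angular": the turn, a rotation vector about the world's x, y, z in degrees, a list of three. In form: {"jaw": [jaw, ...], "translation": [[x, y, z], ...], "angular": [[ax, ay, az], ...]}. A call has 1 to 5 rows; each row is the pose to reach, as a shift and turn from the pose commanded when the call began; what a row does not reach only later rows make up. A row lasts 1/10 s, in which the tool goes at most 50 mm and 8.59 degrees, less where a joint would pass 70% of its speed; a pose out of reach is approached as far as the arm can. A call with a gripper value outside its range is refused whole. The fingers move at their own pace and stop on an object; "newtons" is the grip in N (left out, the last holds). Time passes only in rows, so rows that repeat a pose let the fingers close. It gives the time, the measured TCP pose, the force and the opening at its end, in the units of the state.
- observe(): the state, without advancing time (a new reading comes with each control period).
- cams.grab_frame(name): name is "side" or "top" or "wrist"; returns a dict with "pixels" (400x640x3 uint8, red, green, blue), "mtx" (3x3 intrinsics, pixels), "R" (3x3) and "t" (3): a world point X has camera coordinates R X + t. Camera axes: x right, y down, z forward; pixel columns grow to the right and rows downward; lengths in m; the calibration is good to about 2 mm. A picture is of the moment at which its call begins. There is no depth.
- workorder.job_done(): hands the job in, once; it reports no verdict.
The state is a dict: "clock": time; "qpos": joint angles; "qd": joint speeds; "joint_efforts": joint torques, N m; "position": TCP position; "tool_rot": TCP orientation; "force": force on the tool from outside, world axes, zero at the start; "moment": the same for the moment, N m; "grip_width": finger opening in m.
Only numpy, scipy, OpenCV 4.12 (cv2) and the standard library are available. Lean on these libraries where they do the work, as an engineer would, in place of code of your own. Each camera call takes 0.05 s, during which the arm holds its last target. There are 200 camera calls.

## Working session

There is one attempt and no reset: what is moved stays moved. The work goes in short steps, Python scripts to look and compute and a tool call to move; the robot and the scene stay as the last step left them, time stands still between calls to the robot, and variables do not carry over. Pictures are saved under pics/ and viewed, about 12 in all and at most 16, crops included, and the job is handed in when it is done.

Besides the shell and the picture viewer there is one more tool, called after ">>>" by a JSON object that holds its "op" and its "data". apply_moves: Moves the arm, as the interface text tells. Its arguments: {"type":"object","properties":{"jaw":{"type":"array"},"translation":{"type":"array"},"angular":{"type":"array"},"newtons":{"type":"number"}},"required":["jaw","translation","angular"]}

```bash
mkdir -p pics; cat > h.py <<'E'
import numpy as np, cv2
from workcell import observe, cams, workorder, bot
def snap(n,f,s=1,crop=None):
    d=cams.grab_frame(n); im=cv2.cvtColor(d["pixels"],cv2.COLOR_RGB2BGR); np.savez('pics/'+f+'.npz',**d)
    if crop: im=im[crop[1]:crop[3],crop[0]:crop[2]]
    if s!=1: im=cv2.resize(im,None,fx=s,fy=s,interpolation=cv2.INTER_CUBIC)
    cv2.imwrite('pics/'+f+'.png',im); return d
def ray(d,u,v,z):
    K,R,t=[np.array(d[k]) for k in("mtx","R","t")]
    c=-R.T@t; r=R.T@np.linalg.inv(K)@np.array([u,v,1.]); return c+r*(z-c[2])/r[2]
def proj(d,X):
    K,R,t=[np.array(d[k]) for k in("mtx","R","t")]
    p=K@(R@np.array(X)+t); return p[:2]/p[2]
E
python3 - <<'E'
from h import *
for n in("top","side"):
    d=snap(n,n+'0'); print(n,d["mtx"],-d["R"].T@d["t"],d["R"])
s=observe(); print(s["position"],s["tool_rot"],s["grip_width"],s["force"],bot.nose_length)
E
```

```text
top [[375.91235164   0.         321.08631241]
 [  0.         375.91235164 199.75782897]
 [  0.           0.           1.        ]] [0.39935924 0.04238557 1.48573   ] [[ 1.11561250e-02 -9.99937521e-01  7.03555300e-04]
 [-9.93871541e-01 -1.11658269e-02 -1.09975836e-01]
 [ 1.09976821e-01  5.27660588e-04 -9.93934012e-01]]
side [[431.79107891   0.         327.61134937]
 [  0.         431.79107891 198.54497027]
 [  0.           0.           1.        ]] [ 0.50860066 -1.28761617  1.1173659 ] [[ 0.99937347 -0.03237413 -0.01430361]
 [-0.03080791 -0.59675922 -0.80182873]
 [ 0.0174227   0.80176702 -0.59738271]]
[ 0.26821558 -0.56420468  0.24979571] [-1.57181825e+00 -7.60645623e-05 -2.69779247e+00] 0.0853335084116147 [ 0.22201734 -1.00175267 -0.59416407] 0.019
```

View pics/top0.png

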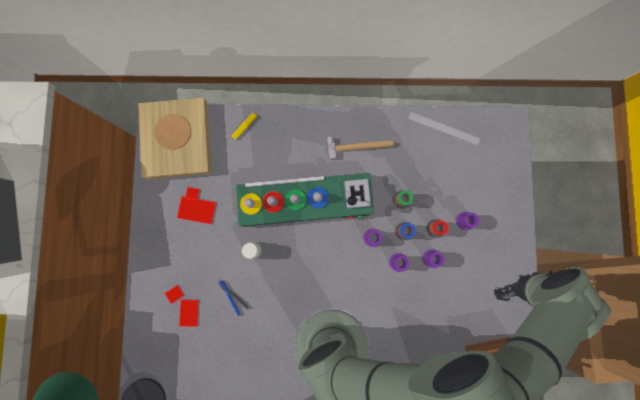

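View pics/side0.png

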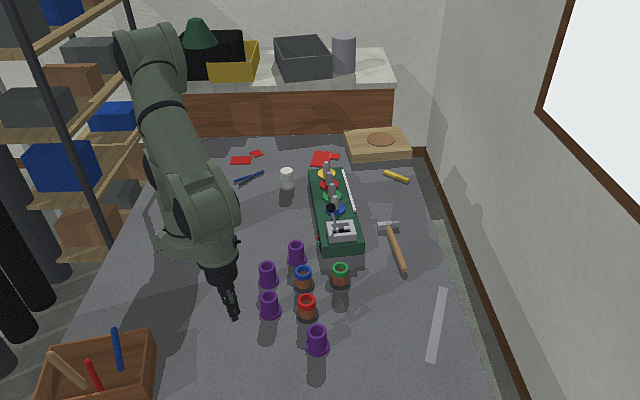

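```bash
python3 - <<'E'
from h import *
d=dict(np.load('pics/top0.npz')); im=cv2.cvtColor(d["pixels"],cv2.COLOR_RGB2BGR)
a=cv2.resize(im[165:230,230:380],None,fx=5,fy=5,interpolation=cv2.INTER_CUBIC)
e=dict(np.load('pics/side0.npz'));im2=cv2.cvtColor(e["pixels"],cv2.COLOR_RGB2BGR)
b=cv2.resize(im2[150:260,300:375],None,fx=2.3,fy=2.3,interpolation=cv2.INTER_CUBIC)
c=cv2.resize(im[180:280,360:490],None,fx=2.5,fy=2.5,interpolation=cv2.INTER_CUBIC)
W=np.zeros((590,800,3),np.uint8); W[:325,:750]=a; W[330:330+253,:172]=b; W[330:330+250,200:525]=c
cv2.imwrite('pics/z0.png',W)
hsv=cv2.cvtColor(im,cv2.COLOR_BGR2HSV)
for n,(lo,hi) in dict(red=((0,120,60),(6,255,255)),green=((45,100,60),(75,255,255)),blue=((100,120,60),(120,255,255)),yellow=((22,120,80),(34,255,255))).items():
    m=cv2.inRange(hsv,lo,hi); k,l,st,ce=cv2.connectedComponentsWithStats(m)
    for i in range(1,k):
        if st[i,4]>40: print(n,st[i],ce[i].round(1),ray(d,*ce[i],0.075).round(3),ray(d,*ce[i],0.068).round(3))
E
```

```text
red [177 187  39  37 923] [195.6 207.3] [0.522 0.515 0.075] [0.522 0.518 0.068]
red [262 191  22  22 273] [273.3 201.5] [0.547 0.224 0.075] [0.547 0.224 0.068]
red [432 221  16  14 155] [439.6 227.4] [ 0.456 -0.402  0.075] [ 0.456 -0.404  0.068]
red [165 285  19  19 204] [174. 294.] [0.201 0.58  0.075] [0.2   0.582 0.068]
red [179 300  20  27 488] [188.6 312.8] [0.134 0.522 0.075] [0.133 0.525 0.068]
green [284 184  23  27 341] [295.2 199.2] [0.557 0.141 0.075] [0.557 0.141 0.068]
green [398 191  15  14 118] [405.2 197.6] [ 0.567 -0.275  0.075] [ 0.568 -0.276  0.068]
blue [307 187  22  22 293] [317.6 197.5] [0.564 0.056 0.075] [0.565 0.057 0.068]
blue [401 223  15  15 111] [407.8 230.3] [ 0.444 -0.283  0.075] [ 0.444 -0.284  0.068]
blue [220 281  20  35 109] [229.7 297.6] [0.19  0.374 0.075] [0.189 0.376 0.068]
yellow [ 625   72   15  184 1603] [634.2 141.2] [ 0.795 -1.158  0.075] [ 0.797 -1.164  0.068]
yellow [232 113  25  26 212] [243.9 125.6] [0.84  0.344 0.075] [0.842 0.346 0.068]
yellow [240 193  22  22 301] [250.9 203.6] [0.538 0.308 0.075] [0.539 0.309 0.068]
yellow [  0 315   6  59 204] [  1.6 335.8] [0.046 1.197 0.075] [0.044 1.202 0.068]
```

View pics/z0.png

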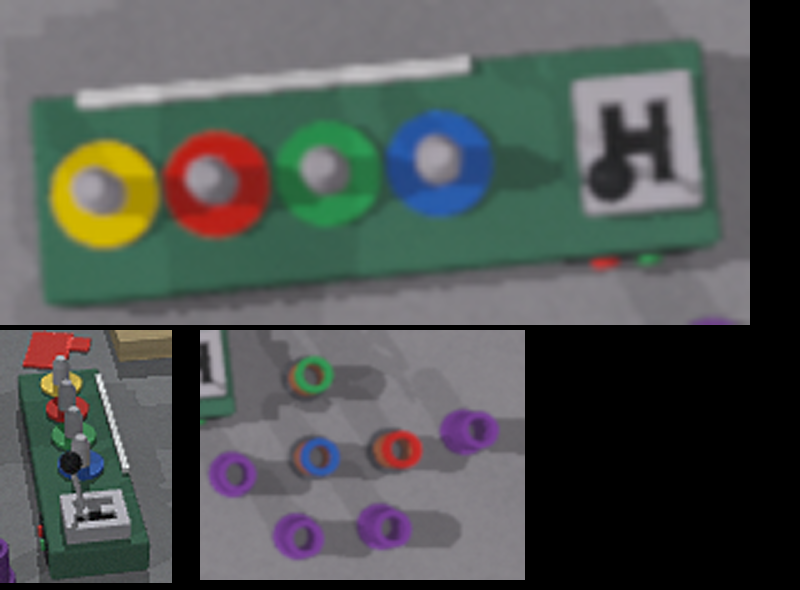

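```bash
python3 - <<'E'
from h import *
d=dict(np.load('pics/top0.npz'))
f=lambda x,y:((x+.5)/5-.5+230,(y+.5)/5-.5+165)
P=np.array([ray(d,*f(*p),.068) for p in((105,194),(216,184),(328,174),(440,164))]); print(P.round(4))
ys=np.array([205,120,35,-50])/1e3
cx,cy=np.polyfit(ys,P[:,0],1),np.polyfit(ys,P[:,1],1); print(cx,cy,np.arctan2(-cx[0],cy[0]))
print('gate fit',np.polyval(cx,-.2),np.polyval(cy,-.2),'img',ray(d,*f(635,140),.09),'knob',ray(d,*f(610,180),.161))
g=lambda x,y:((x+.5)/2.5-.5+360,(y+.5)/2.5-.5+180)
for n,p in dict(green=(113.5,46),blue=(120,127),red=(202,120),p1=(33,144),p2=(100,207),p3=(187,197),p4=(273,101)).items(): print(n,ray(d,*g(*p),.075).round(4))
E
```

```text
[[0.5393 0.3101 0.068 ]
 [0.5479 0.2262 0.068 ]
 [0.5565 0.1414 0.068 ]
 [0.5651 0.0565 0.068 ]]
[-0.10096796  0.56003092] [0.99490948 0.10642616] 0.10113831108767156
gate fit 0.580224512789206 -0.09255573859846576 img [ 0.58224628 -0.08951732  0.09      ] knob [ 0.5441497  -0.06510498  0.161     ]
green [ 0.5653 -0.2742  0.075 ]
blue [ 0.4433 -0.2823  0.075 ]
red [ 0.4552 -0.4053  0.075 ]
p1 [ 0.4166 -0.1519  0.075 ]
p2 [ 0.3247 -0.2509  0.075 ]
p3 [ 0.3408 -0.3803  0.075 ]
p4 [ 0.4849 -0.5126  0.075 ]
```

>>> {"op": "apply_moves", "data": {"jaw": [1, 1, 1, 1, 1], "translation": [[0.02, 0.04, 0.01], [0.045, 0.08, 0.02], [0.065, 0.12, 0.03], [0.09, 0.16, 0.03], [0.11, 0.2, 0.03]], "angular": [[0, 0, 6], [0, 0, 12], [0, 0, 18], [0, 0, 24], [0, 0, 30]]}}

```text
clock: 0.6
position: [0.3793, -0.3626, 0.2805]
tool_rot: [-1.57, 0.0, -2.17]
force: [0.6, -1.0, -0.2]
grip_width: 0.0852
```

>>> {"op": "apply_moves", "data": {"jaw": [1, 1, 1, 1, 1], "translation": [[0.02, 0.04, 0], [0.045, 0.08, 0], [0.065, 0.12, 0], [0.09, 0.16, 0], [0.11, 0.2, 0]], "angular": [[0, 0, 6], [0, 0, 12], [0, 0, 18], [0, 0, 24], [0, 0, 30]]}}

```text
clock: 1.1
position: [0.4891, -0.1627, 0.2803]
tool_rot: [-1.571, 0.0, -1.646]
force: [1.4, -1.0, 0.1]
grip_width: 0.0857
```

```bash
python3 - <<'E'
from h import *
s=observe(); print(s["clock"],s["position"].round(4),s["tool_rot"].round(3),s["qpos"].round(2))
d=snap("wrist","w1"); R=np.array(d["R"]); print(-R.T@d["t"]-s["position"],R.round(3),d["mtx"][0])
E
```

```text
1.1 [ 0.4891 -0.1627  0.2803] [-1.571  0.    -1.646] [ 0.54  0.34 -0.42  1.83  0.16  1.   -0.03]
[0.00575046 0.07520919 0.12276462] [[ 0.997 -0.076 -0.   ]
 [-0.072 -0.953  0.295]
 [-0.022 -0.295 -0.955]] [308.32728864   0.         317.47837501]
```

View pics/w1.png

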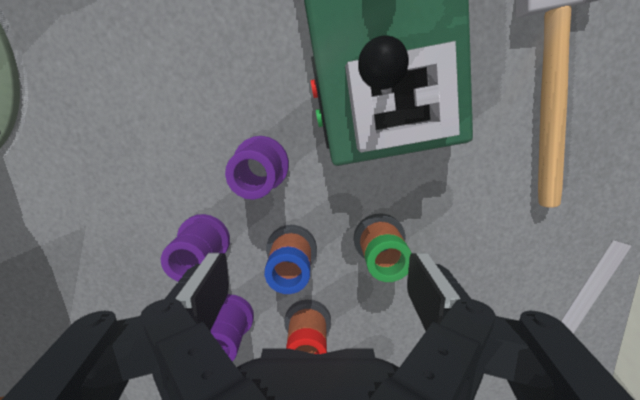

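```bash
python3 - <<'E'
from h import *
d=dict(np.load('pics/w1.npz'))
print('knob',ray(d,383,62,.161)); print('blue',ray(d,288,270.5,.075),'green',ray(d,388,259,.075))
print('gate', [ray(d,*p,.09).round(4) for p in ((347,62),(455,41),(459,139),(360,151))], ray(d,404,98,.09))
E
```

```text
knob [ 0.544205   -0.06277538  0.161     ]
blue [ 0.4450146  -0.27625168  0.075     ] green [ 0.56483518 -0.26992116  0.075     ]
gate [array([ 0.5251, -0.053 ,  0.09  ]), array([ 0.6248, -0.0428,  0.09  ]), array([ 0.6338, -0.1325,  0.09  ]), array([ 0.5343, -0.1371,  0.09  ])] [ 0.57848237 -0.08913241  0.09      ]
```

>>> {"op": "apply_moves", "data": {"jaw": [1, 1, 1, 1, 1], "translation": [[0.02, 0.035, 0], [0.04, 0.07, 0], [0.055, 0.099, -0.02], [0.055, 0.099, -0.06], [0.055, 0.099, -0.1]], "angular": [[0, 0, 5], [0, 0, 10], [0, 0, 10], [0, 0, 10], [0, 0, 10]]}}

```text
clock: 1.65
position: [0.5436, -0.0645, 0.1792]
tool_rot: [-1.57, 0.0, -1.475]
force: [1.6, -0.8, -2.1]
grip_width: 0.0851
```

>>> {"op": "apply_moves", "data": {"jaw": [1, -0.1, -0.3, -0.5, -0.5], "translation": [[0, 0, -0.015], [0, 0, -0.015], [0, 0, -0.015], [0, 0, -0.015], [0, 0, -0.015]], "angular": [[0, 0, 0], [0, 0, 0], [0, 0, 0], [0, 0, 0], [0, 0, 0]], "newtons": 30}}

```text
clock: 2.15
position: [0.5439, -0.0656, 0.1666]
tool_rot: [-1.569, -0.0, -1.476]
force: [-1.3, 1.0, 6.9]
grip_width: 0.0342
```

>>> {"op": "apply_moves", "data": {"jaw": [-0.5, -0.5, -0.5, -0.5, -0.5], "translation": [[0.008, 0.001, 0.001], [0.016, 0.002, 0.002], [0.024, 0.003, 0.003], [0.033, 0.003, 0.003], [0.033, 0.003, 0.003]], "angular": [[0, 0, 0], [0, 0, 0], [0, 0, 0], [0, 0, 0], [0, 0, 0]]}}

```text
clock: 2.65
position: [0.5772, -0.0624, 0.1686]
tool_rot: [-1.57, 0.0, -1.476]
force: [-1.5, 1.1, 5.2]
grip_width: 0.0342
```

```bash
python3 - <<'E'
from h import *
snap("top","top1",6,(330,170,385,220)); 
E
```

```text
(no output)
```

View pics/top1.png

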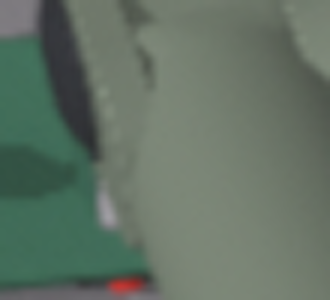

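>>> {"op": "apply_moves", "data": {"jaw": [0.3, 0.8, 1, 1, 1], "translation": [[0, 0, 0], [0, 0, 0], [0, 0, 0.03], [0, 0, 0.07], [-0.005, -0.04, 0.1]], "angular": [[0, 0, 0], [0, 0, 0], [0, 0, 0], [0, 0, 0], [0, 0, 0]]}}

```text
clock: 3.2
position: [0.5723, -0.0977, 0.2705]
tool_rot: [-1.568, 0.002, -1.469]
force: [0.7, -0.1, -0.4]
grip_width: 0.0854
```

>>> {"op": "apply_moves", "data": {"jaw": [1, 1, 1, 1, 1], "translation": [[-0.003, -0.04, 0], [-0.006, -0.08, 0], [-0.007, -0.1, -0.01], [-0.007, -0.1, -0.02], [-0.007, -0.1, -0.02]], "angular": [[0, 0, 0], [0, 0, 0], [0, 0, 0], [0, 0, 0], [0, 0, 0]]}}

```text
clock: 3.7
position: [0.5637, -0.2017, 0.2465]
tool_rot: [-1.573, 0.001, -1.476]
force: [-0.3, 0.7, 0.8]
grip_width: 0.0853
```

```bash
python3 - <<'E'
from h import *
s=observe(); print(s["clock"],s["position"].round(4),s["force"])
snap("wrist","w2")
E
```

```text
3.7 [ 0.5637 -0.2017  0.2465] [-0.30922088  0.68904067  0.79866092]
```

View pics/w2.png

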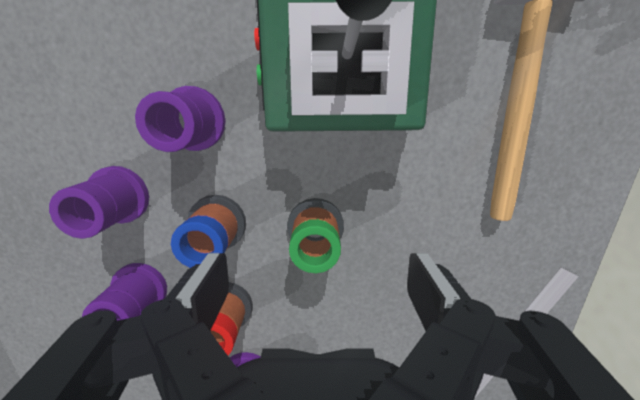

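```bash
python3 - <<'E'
from h import *
d=dict(np.load('pics/w2.npz'))
print('knob',ray(d,363,-8,.167),'gate', ray(d,349,60,.09)); print('green',ray(d,315,246,.075),'blue',ray(d,199,241,.075))
E
```

```text
knob [ 0.57657456 -0.06395672  0.167     ] gate [ 0.57920847 -0.08986322  0.09      ]
green [ 0.56717561 -0.26926037  0.075     ] blue [ 0.44607032 -0.2750801   0.075     ]
```

>>> {"op": "apply_moves", "data": {"jaw": [1, 1, 1, 1, 1], "translation": [[0.0035, -0.035, -0.02], [0.0035, -0.069, -0.05], [0.0035, -0.069, -0.1], [0.0035, -0.069, -0.15], [0.0035, -0.069, -0.18]], "angular": [[0, 0, 0], [0, 0, 0], [0, 0, 0], [0, 0, 0], [0, 0, 0]]}}

```text
clock: 4.25
position: [0.5672, -0.2693, 0.0651]
tool_rot: [-1.573, 0.002, -1.474]
force: [0.3, -0.0, -0.8]
grip_width: 0.0855
```

>>> {"op": "apply_moves", "data": {"jaw": [1, 0.5, 0.2, 0, 0], "translation": [[0, 0, -0.019], [0, 0, -0.019], [0, 0, -0.019], [0, 0, -0.019], [0, 0, -0.019]], "angular": [[0, 0, 0], [0, 0, 0], [0, 0, 0], [0, 0, 0], [0, 0, 0]], "newtons": 40}}

```text
clock: 4.75
position: [0.5686, -0.2713, 0.0506]
tool_rot: [-1.569, -0.001, -1.476]
force: [1.7, 0.3, 3.9]
grip_width: 0.0555
```

>>> {"op": "apply_moves", "data": {"jaw": [-0.1, -0.1, -0.1, -0.1, -0.1], "translation": [[0, 0, 0.04], [0, 0, 0.08], [0, 0, 0.13], [0, 0, 0.175], [0, 0.02, 0.215]], "angular": [[0, 0, 0], [0, 0, 0], [0, 0, 0], [0, 0, 0], [0, 0, 0]]}}

```text
clock: 5.25
position: [0.5674, -0.2534, 0.2674]
tool_rot: [-1.569, -0.002, -1.479]
force: [-0.0, -0.5, -1.9]
grip_width: 0.0554
```

>>> {"op": "apply_moves", "data": {"jaw": [-0.1, -0.1, -0.1, -0.1, -0.1], "translation": [[0, 0.04, 0], [0, 0.085, 0], [-0.005, 0.13, 0], [-0.005, 0.175, 0], [-0.01, 0.22, 0]], "angular": [[0, 0, 0], [0, 0, 0], [0, 0, 0], [0, 0, 0], [0, 0, 0]]}}

```text
clock: 5.75
position: [0.5577, -0.0295, 0.2651]
tool_rot: [-1.569, -0.0, -1.476]
force: [1.6, -0.0, -2.7]
grip_width: 0.0556
```

>>> {"op": "apply_moves", "data": {"jaw": [-0.1, -0.1, -0.1, -0.1, -0.1], "translation": [[0, 0.04, 0], [0, 0.075, 0], [0, 0.09, 0], [0, 0.09, 0], [0, 0.09, 0]], "angular": [[0, 0, 0], [0, 0, 0], [0, 0, 0], [0, 0, 0], [0, 0, 0]]}}

```text
clock: 6.25
position: [0.5579, 0.058, 0.2645]
tool_rot: [-1.57, -0.001, -1.476]
force: [-1.0, -0.4, -2.0]
grip_width: 0.0556
```

```bash
python3 - <<'E'
from h import *
s=observe(); print(s["clock"],s["position"].round(4),s["force"],s["tool_rot"],s["grip_width"])
snap("wrist","w3",1.25)
E
```

```text
6.25 [0.5579 0.058  0.2645] [-0.97860969 -0.36182206 -1.96621111] [-1.57039041e+00 -7.02001015e-04 -1.47641176e+00] 0.055578591309992695
```

View pics/w3.png

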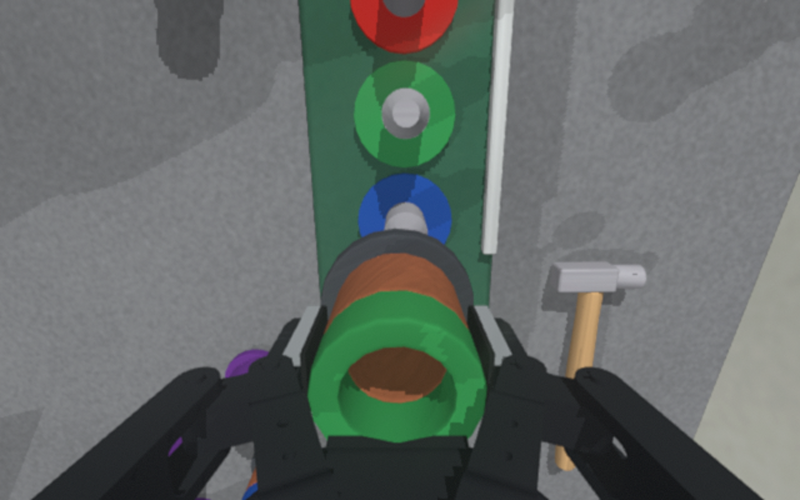

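```bash
cat >> h.py <<'E'
def flange(d,c):
    hsv=cv2.cvtColor(d["pixels"],cv2.COLOR_RGB2HSV)
    lo,hi=dict(red=((0,150,60),(6,255,255)),green=((55,130,90),(75,255,255)),blue=((100,150,60),(120,255,255)))[c]
    m=cv2.inRange(hsv,lo,hi); k,l,st,ce=cv2.connectedComponentsWithStats(m)
    return m,st,ce
E
python3 - <<'E'
from h import *
d=dict(np.load('pics/w3.npz')); s=observe()["position"]
im=d["pixels"]
print(im[91,290:300].tolist(), im[60,320:326].tolist())
print('flange',ray(d,404.5/1.25,113.5/1.25,.068),'bbox L,R,T,B',[ray(d,*(np.array(p)/1.25),.068).round(4) for p in((354,113),(455,113),(404,60),(404,167))])
print('tip',ray(d,406/1.25,111/1.25,.123))
zt=s[2]-.05+.075; print('tcp',s)
print('band L,R',[ray(d,*(np.array(p)/1.25),zt).round(4) for p in((308,388),(486,388))],'ring top +.028:',ray(d,397/1.25,290/1.25,zt))
print('bore top/bot',ray(d,398/1.25,347/1.25,zt),'foot +.036',ray(d,398/1.25,230/1.25,zt-.075))
E
```

```text
[[62, 147, 85], [60, 146, 83], [60, 146, 84], [59, 146, 83], [59, 146, 83], [59, 146, 83], [58, 146, 83], [61, 147, 84], [59, 146, 84], [59, 146, 83]] [[58, 110, 67], [56, 108, 65], [56, 110, 67], [57, 110, 67], [57, 110, 67], [57, 111, 67]]
flange [0.55578626 0.14490683 0.068     ] bbox L,R,T,B [array([0.5164, 0.1416, 0.068 ]), array([0.5951, 0.149 , 0.068 ]), array([0.5516, 0.1827, 0.068 ]), array([0.5595, 0.1039, 0.068 ])]
tip [0.5557396  0.14449231 0.123     ]
tcp [0.55792431 0.05744926 0.26436129]
band L,R [array([0.5313, 0.0568, 0.2894]), array([0.5844, 0.0618, 0.2894])] ring top +.028: [0.55485234 0.09093348 0.28936129]
bore top/bot [0.55681802 0.07320804 0.28936129] foot +.036 [0.55559001 0.08855646 0.21436129]
```

>>> {"op": "apply_moves", "data": {"jaw": [-0.1, -0.1, -0.1, -0.1, -0.1], "translation": [[-0.001, 0.045, 0], [-0.0015, 0.088, 0], [-0.0015, 0.088, -0.035], [-0.0015, 0.088, -0.075], [-0.0015, 0.088, -0.09]], "angular": [[0, 0, 0], [0, 0, 0], [0, 0, 0], [0, 0, 0], [0, 0, 0]]}}

```text
clock: 6.8
position: [0.5553, 0.1449, 0.1712]
tool_rot: [-1.575, -0.001, -1.477]
force: [0.0, -0.6, -2.5]
grip_width: 0.0556
```

```bash
python3 - <<'E'
from h import *
s=observe(); print(s["clock"],s["position"].round(4),s["force"].round(1))
a=cams.grab_frame("wrist"); b=cams.grab_frame("side"); np.savez('pics/w4.npz',**a);np.savez('pics/s4.npz',**b)
p=proj(b,[.556,.144,.12]); print(p); u,v=int(p[0]),int(p[1])
A=cv2.cvtColor(a["pixels"],cv2.COLOR_RGB2BGR)[180:380,200:440]; B=cv2.cvtColor(b["pixels"],cv2.COLOR_RGB2BGR)[v-40:v+40,u-45:u+45]
A=cv2.resize(A,(600,500),interpolation=cv2.INTER_CUBIC);B=cv2.resize(B,None,fx=2.2,fy=6.2*2.2/6.2,interpolation=cv2.INTER_CUBIC)
W=np.zeros((500,800,3),np.uint8);W[:,:600]=A;W[:B.shape[0],602:602+B.shape[1]]=B;cv2.imwrite('pics/c4.png',W)
E
```

```text
6.8 [0.5553 0.1449 0.1712] [ 0.  -0.6 -2.5]
[331.39552238 184.66548953]
```

View pics/c4.png

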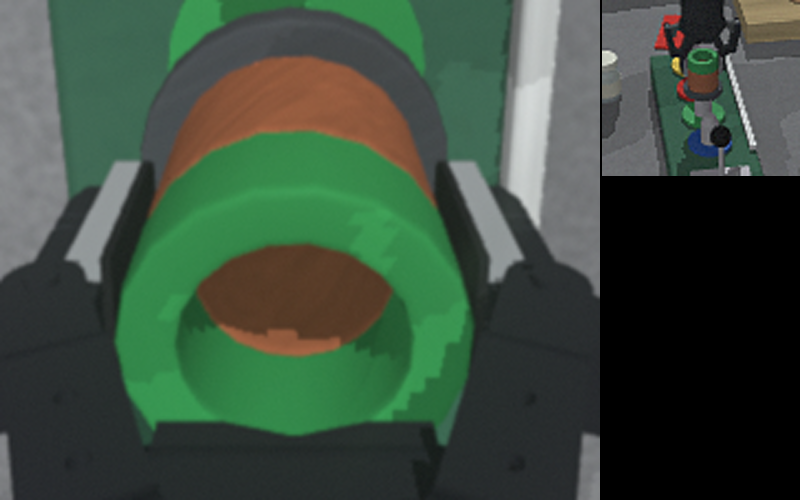

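```bash
python3 - <<'E'
from h import *
d=dict(np.load('pics/w4.npz'))
for zt in(.195,.198,.201):
    f=lambda x,y,z:ray(d,200+x/2.5,180+y/2.5,z)[:2].round(4)
    print(zt,'ring',f(295,188,zt),'boreT',f(295,243,zt),'boreB',f(295,432,zt),'LR',f(176,340,zt),f(413,340,zt),'band',f(295,131,zt-.022),'foot',f(294,10,zt-.075))
E
```

```text
0.195 ring [0.5534 0.1685] boreT [0.5542 0.1596] boreB [0.5574 0.1256] LR [0.5377 0.1412] [0.5737 0.1446] band [0.5534 0.1677] foot [0.5524 0.1751]
0.198 ring [0.5533 0.1701] boreT [0.5541 0.1615] boreB [0.5572 0.1285] LR [0.5381 0.1436] [0.5729 0.1469] band [0.5533 0.169 ] foot [0.5523 0.1759]
0.201 ring [0.5531 0.1716] boreT [0.5539 0.1633] boreB [0.5569 0.1313] LR [0.5384 0.146 ] [0.5722 0.1492] band [0.5532 0.1703] foot [0.5522 0.1766]
```

>>> {"op": "apply_moves", "data": {"jaw": [-0.1, -0.1, -0.1, -0.1, -0.1], "translation": [[0.0005, 0.0025, 0], [0.0005, 0.0025, -0.005], [0.0005, 0.0025, -0.01], [0.0005, 0.0025, -0.015], [0.0005, 0.0025, -0.015]], "angular": [[0, 0, 0], [0, 0, 0], [0, 0, 0], [0, 0, 0], [0, 0, 0]], "newtons": 25}}

```text
clock: 7.4
position: [0.5566, 0.1489, 0.1587]
tool_rot: [-1.572, -0.0, -1.476]
force: [0.1, 0.2, -2.0]
grip_width: 0.0557
```

>>> {"op": "apply_moves", "data": {"jaw": [-0.1, -0.1, -0.1, -0.1, -0.1], "translation": [[0, 0, -0.004], [0, 0, -0.008], [0, 0, -0.012], [0, 0, -0.015], [0, 0, -0.015]], "angular": [[0, 0, 0], [0, 0, 0], [0, 0, 0], [0, 0, 0], [0, 0, 0]]}}

```text
clock: 7.9
position: [0.5564, 0.1489, 0.1434]
tool_rot: [-1.572, -0.0, -1.476]
force: [-3.0, -3.2, -4.4]
grip_width: 0.0556
```

>>> {"op": "apply_moves", "data": {"jaw": [-0.1, -0.1, -0.1, -0.1, -0.1], "translation": [[-0.0005, -0.001, -0.006], [-0.0005, -0.001, -0.012], [-0.0005, -0.001, -0.018], [-0.0005, -0.001, -0.021], [-0.0005, -0.001, -0.021]], "angular": [[0, 0, 0], [0, 0, 0], [0, 0, 0], [0, 0, 0], [0, 0, 0]]}}

```text
clock: 8.4
position: [0.5564, 0.1485, 0.1227]
tool_rot: [-1.571, 0.0, -1.476]
force: [0.9, 0.6, -3.1]
grip_width: 0.0557
```

>>> {"op": "apply_moves", "data": {"jaw": [-0.1, -0.1, -0.1, -0.1, -0.1], "translation": [[0, 0, -0.002], [0, 0, -0.004], [0, 0, -0.005], [0, 0, -0.005], [0, 0, -0.005]], "angular": [[0, 0, 0], [0, 0, 0], [0, 0, 0], [0, 0, 0], [0, 0, 0]]}}

```text
clock: 8.9
position: [0.5565, 0.1483, 0.1185]
tool_rot: [-1.57, -0.0, -1.476]
force: [-1.8, -1.2, 4.2]
grip_width: 0.0558
```

>>> {"op": "apply_moves", "data": {"jaw": [0.5, 1, 1, 1, 1], "translation": [[0, 0, 0], [0, 0, 0], [0, 0, 0.05], [0, 0, 0.1], [0, -0.01, 0.14]], "angular": [[0, 0, 0], [0, 0, 0], [0, 0, 0], [0, 0, 0], [0, 0, 0]]}}

```text
clock: 9.4
position: [0.5564, 0.1396, 0.2609]
tool_rot: [-1.569, 0.001, -1.474]
force: [0.5, -1.0, 0.1]
grip_width: 0.0854
```

>>> {"op": "apply_moves", "data": {"jaw": [1, 1, 1, 1, 1], "translation": [[-0.01, -0.045, 0], [-0.02, -0.09, 0], [-0.03, -0.135, 0], [-0.04, -0.18, 0], [-0.05, -0.225, 0]], "angular": [[0, 0, 0], [0, 0, 0], [0, 0, 0], [0, 0, 0], [0, 0, 0]]}}

```text
clock: 9.9
position: [0.5058, -0.0885, 0.2584]
tool_rot: [-1.57, -0.0, -1.476]
force: [2.0, 0.4, 0.0]
grip_width: 0.0855
```

>>> {"op": "apply_moves", "data": {"jaw": [1, 1, 1, 1, 1], "translation": [[-0.02, -0.04, 0], [-0.04, -0.08, 0], [-0.06, -0.12, 0], [-0.06, -0.12, 0], [-0.06, -0.12, 0]], "angular": [[0, 0, 0], [0, 0, 0], [0, 0, 0], [0, 0, 0], [0, 0, 0]]}}

```text
clock: 10.4
position: [0.4461, -0.2075, 0.2583]
tool_rot: [-1.57, -0.0, -1.478]
force: [1.0, 0.3, 1.2]
grip_width: 0.0857
```

```bash
python3 - <<'E'
from h import *
s=observe(); print(s["clock"],s["position"].round(4),s["force"].round(1))
a=cams.grab_frame("wrist"); b=cams.grab_frame("side"); np.savez('pics/w5.npz',**a);np.savez('pics/s5.npz',**b)
p=proj(b,[.556,.144,.12]); u,v=int(p[0]),int(p[1])
A=cv2.cvtColor(a["pixels"],cv2.COLOR_RGB2BGR); B=cv2.cvtColor(b["pixels"],cv2.COLOR_RGB2BGR)[v-40:v+80,u-40:u+40]
B=cv2.resize(B,(160,240),interpolation=cv2.INTER_CUBIC)
W=np.zeros((400,800,3),np.uint8);W[:,:640]=A;W[:240,640:]=B;cv2.imwrite('pics/c5.png',W)
E
```

```text
10.4 [ 0.4461 -0.2075  0.2583] [1.  0.3 1.2]
```

View pics/c5.png

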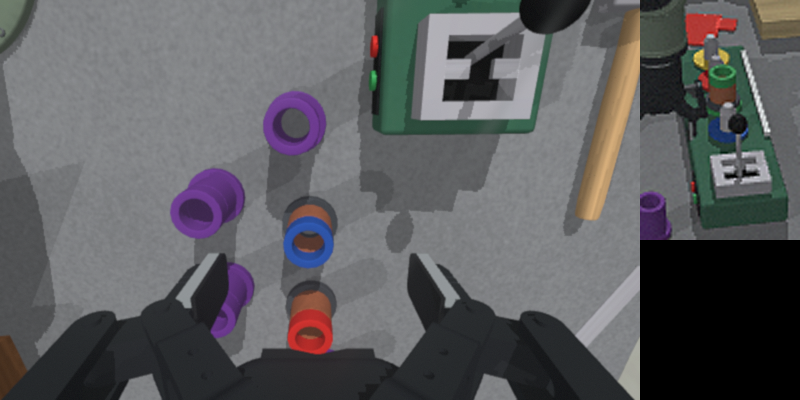

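```bash
python3 - <<'E'
from h import *
d=dict(np.load('pics/w5.npz'))
print('blue',ray(d,309,242.5,.075),'red',ray(d,310,331,.075))
E
```

```text
blue [ 0.44340815 -0.27750276  0.075     ] red [ 0.45437674 -0.39315188  0.075     ]
```

>>> {"op": "apply_moves", "data": {"jaw": [1, 1, 1, 1, 1], "translation": [[-0.0025, -0.035, -0.02], [-0.0025, -0.074, -0.05], [-0.0025, -0.074, -0.1], [-0.0025, -0.074, -0.15], [-0.0025, -0.074, -0.19]], "angular": [[0, 0, 0], [0, 0, 0], [0, 0, 0], [0, 0, 0], [0, 0, 0]]}}

```text
clock: 11.0
position: [0.4441, -0.2793, 0.0657]
tool_rot: [-1.571, 0.001, -1.474]
force: [0.3, 0.2, -0.0]
grip_width: 0.0853
```

>>> {"op": "apply_moves", "data": {"jaw": [1, 0.5, 0.2, 0, -0.1], "translation": [[0, 0, -0.019], [0, 0, -0.019], [0, 0, -0.019], [0, 0, -0.019], [0, 0, -0.019]], "angular": [[0, 0, 0], [0, 0, 0], [0, 0, 0], [0, 0, 0], [0, 0, 0]], "newtons": 40}}

```text
clock: 11.5
position: [0.4446, -0.281, 0.0505]
tool_rot: [-1.569, -0.001, -1.476]
force: [0.0, -0.1, -1.3]
grip_width: 0.054
```

>>> {"op": "apply_moves", "data": {"jaw": [-0.1, -0.1, -0.1, -0.1, -0.1], "translation": [[0, 0, 0.04], [0, 0, 0.08], [0, 0, 0.13], [0, 0, 0.175], [0, 0, 0.215]], "angular": [[0, 0, 0], [0, 0, 0], [0, 0, 0], [0, 0, 0], [0, 0, 0]]}}

```text
clock: 12.0
position: [0.4438, -0.2807, 0.2676]
tool_rot: [-1.569, -0.002, -1.476]
force: [0.1, -0.1, -1.3]
grip_width: 0.0541
```

```bash
python3 - <<'E'
from h import *
snap("wrist","w6")
E
```

```text
(no output)
```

View pics/w6.png

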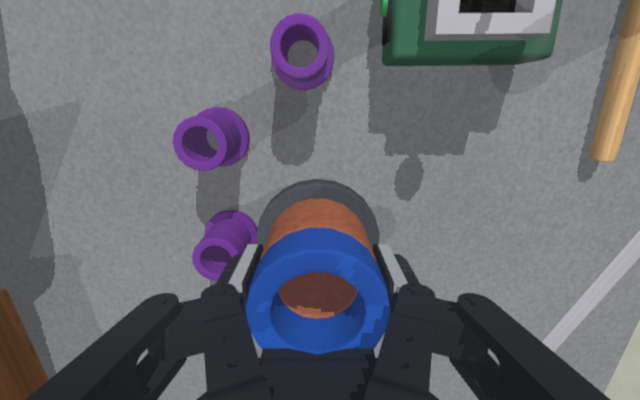

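>>> {"op": "apply_moves", "data": {"jaw": [-0.1, -0.1, -0.1, -0.1, -0.1], "translation": [[0.015, 0.045, 0], [0.03, 0.09, 0], [0.045, 0.135, 0], [0.06, 0.18, 0], [0.08, 0.22, 0]], "angular": [[0, 0, 0], [0, 0, 0], [0, 0, 0], [0, 0, 0], [0, 0, 0]]}}

```text
clock: 12.55
position: [0.5239, -0.0586, 0.265]
tool_rot: [-1.57, -0.001, -1.476]
force: [0.8, -0.3, -0.7]
grip_width: 0.0541
```

>>> {"op": "apply_moves", "data": {"jaw": [-0.1, -0.1, -0.1, -0.1, -0.1], "translation": [[0.015, 0.04, 0], [0.03, 0.08, 0], [0.041, 0.121, 0], [0.041, 0.121, -0.04], [0.041, 0.121, -0.08]], "angular": [[0, 0, 0], [0, 0, 0], [0, 0, 0], [0, 0, 0], [0, 0, 0]]}}

```text
clock: 13.05
position: [0.5654, 0.0618, 0.1843]
tool_rot: [-1.568, 0.0, -1.474]
force: [1.3, -1.1, -3.6]
grip_width: 0.0542
```

```bash
python3 - <<'E'
from h import *
s=observe(); p=s["position"]; print(p.round(4),s["force"].round(1))
d=cams.grab_frame("wrist"); np.savez('pics/w7.npz',**d)
hsv=cv2.cvtColor(d["pixels"],cv2.COLOR_RGB2HSV); m=cv2.inRange(hsv,(100,130,40),(125,255,255))
col=m[:,318]; print(np.flatnonzero(np.diff(col.astype(int))))
g=cv2.cvtColor(d["pixels"],cv2.COLOR_RGB2GRAY); print(list(enumerate(g[165:260:1,318],165)))
e=dict(np.load('pics/w4.npz')); print('w4',cv2.cvtColor(e["pixels"],cv2.COLOR_RGB2GRAY)[165:260,318].tolist())
for v in(m[300],m[310],m[320]): print(np.flatnonzero(np.diff(v.astype(int))))
E
```

```text
[0.5654 0.0618 0.1843] [ 1.3 -1.1 -3.6]
[153 178 227 271 318 354]
[(165, np.uint8(62)), (166, np.uint8(63)), (167, np.uint8(63)), (168, np.uint8(62)), (169, np.uint8(62)), (170, np.uint8(62)), (171, np.uint8(63)), (172, np.uint8(61)), (173, np.uint8(63)), (174, np.uint8(62)), (175, np.uint8(63)), (176, np.uint8(63)), (177, np.uint8(62)), (178, np.uint8(63)), (179, np.uint8(70)), (180, np.uint8(71)), (181, np.uint8(72)), (182, np.uint8(73)), (183, np.uint8(78)), (184, np.uint8(84)), (185, np.uint8(82)), (186, np.uint8(79)), (187, np.uint8(78)), (188, np.uint8(77)), (189, np.uint8(75)), (190, np.uint8(74)), (191, np.uint8(74)), (192, np.uint8(72)), (193, np.uint8(73)), (194, np.uint8(72)), (195, np.uint8(72)), (196, np.uint8(72)), (197, np.uint8(71)), (198, np.uint8(83)), (199, np.uint8(101)), (200, np.uint8(105)), (201, np.uint8(103)), (202, np.uint8(103)), (203, np.uint8(103)), (204, np.uint8(103)), (205, np.uint8(105)), (206, np.uint8(105)), (207, np.uint8(103)), (208, np.uint8(103)), (209, np.uint8(104)), (210, np.uint8(103)), (211, np.uint8(102)), (212, np.uint8(101)), (213, np.ui
[... 773 characters left out ...]
8(82)), (250, np.uint8(84)), (251, np.uint8(84)), (252, np.uint8(83)), (253, np.uint8(80)), (254, np.uint8(79)), (255, np.uint8(77)), (256, np.uint8(76)), (257, np.uint8(75)), (258, np.uint8(75)), (259, np.uint8(76))]
w4 [86, 87, 86, 85, 87, 86, 86, 86, 87, 86, 86, 87, 86, 86, 85, 87, 86, 82, 73, 70, 71, 72, 76, 81, 81, 77, 72, 71, 71, 72, 71, 72, 71, 69, 71, 68, 71, 82, 99, 101, 100, 100, 104, 103, 103, 103, 102, 102, 103, 102, 100, 101, 99, 98, 99, 102, 105, 107, 106, 107, 107, 106, 105, 106, 107, 111, 111, 106, 104, 103, 104, 105, 106, 104, 105, 106, 107, 106, 105, 105, 106, 105, 105, 106, 106, 106, 107, 106, 109, 111, 117, 119, 119, 114, 111]
[245 280 353 388]
[244 289 344 390]
[246 387]
```

>>> {"op": "apply_moves", "data": {"jaw": [-0.1, -0.1, -0.1, -0.1, -0.1], "translation": [[0, 0.0, -0.01], [0, 0, -0.02], [0, 0, -0.028], [0, 0, -0.034], [0, 0, -0.04]], "angular": [[0, 0, 0], [0, 0, 0], [0, 0, 0], [0, 0, 0], [0, 0, 0]], "newtons": 25}}

```text
clock: 13.6
position: [0.5652, 0.0601, 0.1444]
tool_rot: [-1.57, -0.0, -1.476]
force: [0.4, -0.3, -2.2]
grip_width: 0.054
```

>>> {"op": "apply_moves", "data": {"jaw": [-0.1, -0.1, -0.1, -0.1, -0.1], "translation": [[0, 0, -0.006], [0, 0, -0.012], [0, 0, -0.018], [0, 0, -0.021], [0, 0, -0.021]], "angular": [[0, 0, 0], [0, 0, 0], [0, 0, 0], [0, 0, 0], [0, 0, 0]]}}

```text
clock: 14.1
position: [0.5647, 0.0603, 0.1227]
tool_rot: [-1.571, 0.0, -1.476]
force: [0.1, -0.0, -1.1]
grip_width: 0.0543
```

>>> {"op": "apply_moves", "data": {"jaw": [-0.1, -0.1, -0.1, -0.1, -0.1], "translation": [[0, 0, -0.002], [0, 0, -0.004], [0, 0, -0.006], [0, 0, -0.006], [0, 0, -0.006]], "angular": [[0, 0, 0], [0, 0, 0], [0, 0, 0], [0, 0, 0], [0, 0, 0]]}}

```text
clock: 14.6
position: [0.565, 0.0602, 0.1182]
tool_rot: [-1.57, -0.001, -1.476]
force: [-7.0, -1.4, 19.8]
grip_width: 0.0541
```

>>> {"op": "apply_moves", "data": {"jaw": [0.5, 1, 1, 1, 1], "translation": [[0, 0, 0.002], [0, 0, 0.002], [0, 0, 0.05], [0, 0, 0.1], [0, -0.01, 0.14]], "angular": [[0, 0, 0], [0, 0, 0], [0, 0, 0], [0, 0, 0], [0, 0, 0]]}}

```text
clock: 15.1
position: [0.5649, 0.0516, 0.2597]
tool_rot: [-1.57, 0.001, -1.474]
force: [0.8, 0.0, -0.1]
grip_width: 0.0853
```

>>> {"op": "apply_moves", "data": {"jaw": [1, 1, 1, 1, 1], "translation": [[-0.01, -0.045, 0], [-0.02, -0.09, 0], [-0.035, -0.135, 0], [-0.05, -0.18, 0], [-0.065, -0.22, 0]], "angular": [[0, 0, 0], [0, 0, 0], [0, 0, 0], [0, 0, 0], [0, 0, 0]]}}

```text
clock: 15.6
position: [0.4989, -0.172, 0.2571]
tool_rot: [-1.571, -0.0, -1.477]
force: [1.0, 0.1, -0.3]
grip_width: 0.0855
```

>>> {"op": "apply_moves", "data": {"jaw": [1, 1, 1, 1, 1], "translation": [[-0.015, -0.045, 0], [-0.03, -0.09, 0], [-0.044, -0.135, 0], [-0.044, -0.16, 0], [-0.044, -0.16, 0]], "angular": [[0, 0, 0], [0, 0, 0], [0, 0, 0], [0, 0, 0], [0, 0, 0]]}}

```text
clock: 16.1
position: [0.4546, -0.3336, 0.2567]
tool_rot: [-1.571, -0.001, -1.481]
force: [0.1, -0.2, -0.7]
grip_width: 0.0855
```

```bash
python3 - <<'E'
from h import *
s=observe(); print(s["clock"],s["position"].round(4),s["force"].round(1))
a=cams.grab_frame("wrist"); b=cams.grab_frame("top"); np.savez('pics/w8.npz',**a);np.savez('pics/t8.npz',**b)
A=cv2.cvtColor(a["pixels"],cv2.COLOR_RGB2BGR)[100:400,120:540]; B=cv2.cvtColor(b["pixels"],cv2.COLOR_RGB2BGR)[165:280,230:490]
B=cv2.resize(B,None,fx=2.5,fy=2.5,interpolation=cv2.INTER_CUBIC)
W=np.zeros((590,650,3),np.uint8);W[:300,:420]=A;W[302:302+B.shape[0]]=B[:288];cv2.imwrite('pics/c8.png',W)
for n,d in(('w',a),('t',b)):
  m,st,ce=flange(d,'red')
  for i in range(1,len(st)):
    if st[i,4]>80: print(n,st[i],ce[i].round(1),ray(d,*ce[i],.075).round(4))
E
```

```text
16.1 [ 0.4546 -0.3336  0.2567] [ 0.1 -0.2 -0.7]
w [ 288  214   49   53 1620] [312.3 240.4] [ 0.4547 -0.4002  0.075 ]
t [177 187  39  37 898] [195.6 207.4] [0.5212 0.5154 0.075 ]
t [263 191  21  21 264] [273.3 201.6] [0.5466 0.2234 0.075 ]
t [165 285  19  19 194] [173.9 293.9] [0.2014 0.5798 0.075 ]
t [179 300  20  26 465] [188.6 312.6] [0.1354 0.5225 0.075 ]
t [503 374  33  15 158] [519.4 380.9] [-0.0902 -0.6752  0.075 ]
```

View pics/c8.png

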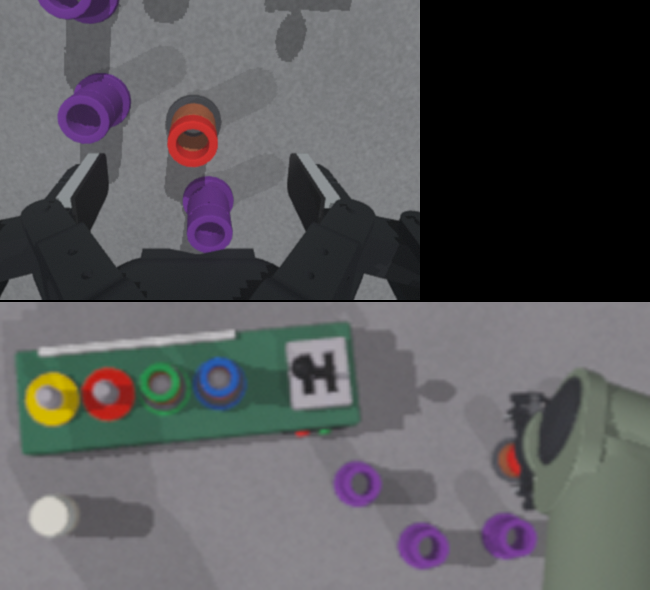

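>>> {"op": "apply_moves", "data": {"jaw": [1, 1, 1, 1, 1], "translation": [[0.0005, -0.035, -0.02], [0.0005, -0.073, -0.05], [0.0005, -0.073, -0.1], [0.0005, -0.073, -0.15], [0.0005, -0.073, -0.19]], "angular": [[0, 0, 0], [0, 0, 0], [0, 0, 0], [0, 0, 0], [0, 0, 0]]}}

```text
clock: 16.7
position: [0.4564, -0.4011, 0.0647]
tool_rot: [-1.571, 0.002, -1.475]
force: [0.5, -0.2, 0.5]
grip_width: 0.0853
```

>>> {"op": "apply_moves", "data": {"jaw": [1, 0.5, 0.2, 0, -0.1], "translation": [[0, 0, -0.017], [0, 0, -0.017], [0, 0, -0.017], [0, 0, -0.017], [0, 0, -0.017]], "angular": [[0, 0, 0], [0, 0, 0], [0, 0, 0], [0, 0, 0], [0, 0, 0]], "newtons": 40}}

```text
clock: 17.2
position: [0.4574, -0.4034, 0.0522]
tool_rot: [-1.568, -0.002, -1.476]
force: [-0.6, 1.8, 11.2]
grip_width: 0.0561
```

>>> {"op": "apply_moves", "data": {"jaw": [-0.1, -0.1, -0.1, -0.1, -0.1], "translation": [[0, 0, 0.04], [0, 0, 0.08], [0, 0, 0.13], [0, 0, 0.175], [0, 0, 0.22]], "angular": [[0, 0, 0], [0, 0, 0], [0, 0, 0], [0, 0, 0], [0, 0, 0]]}}

```text
clock: 17.7
position: [0.4561, -0.4026, 0.2735]
tool_rot: [-1.57, -0.001, -1.476]
force: [0.0, -0.9, -1.4]
grip_width: 0.0561
```

```bash
python3 - <<'E'
from h import *
d=cams.grab_frame("wrist"); np.savez('pics/w9.npz',**d); s=observe(); print(s["position"].round(4))
hsv=cv2.cvtColor(d["pixels"],cv2.COLOR_RGB2HSV); m=cv2.inRange(hsv,(0,150,60),(6,255,255))
print(np.flatnonzero(np.diff(m[:,318].astype(int))))
for r in (300,310,320): print(np.flatnonzero(np.diff(m[r].astype(int))))
g=cv2.cvtColor(d["pixels"],cv2.COLOR_RGB2GRAY); print(g[170:260,318].tolist())
E
```

```text
[ 0.4582 -0.4039  0.2808]
[226 272 316 354]
[246 283 351 388]
[246 294 340 388]
[247 387]
[124, 123, 126, 128, 128, 127, 125, 124, 124, 115, 87, 69, 68, 71, 74, 79, 79, 76, 76, 74, 71, 70, 70, 69, 69, 70, 68, 69, 76, 92, 99, 98, 99, 99, 99, 98, 97, 98, 99, 99, 101, 102, 103, 100, 99, 98, 98, 98, 98, 98, 98, 97, 98, 97, 99, 103, 104, 97, 85, 81, 81, 82, 81, 81, 81, 81, 80, 82, 82, 83, 81, 81, 82, 82, 82, 82, 81, 84, 87, 90, 93, 91, 88, 86, 82, 83, 81, 82, 80, 81]
```

>>> {"op": "apply_moves", "data": {"jaw": [-0.1, -0.1, -0.1, -0.1, -0.1], "translation": [[0.006, 0.045, 0], [0.012, 0.09, 0], [0.018, 0.135, 0], [0.024, 0.18, 0], [0.03, 0.225, 0]], "angular": [[0, 0, 0], [0, 0, 0], [0, 0, 0], [0, 0, 0], [0, 0, 0]]}}

```text
clock: 18.25
position: [0.4863, -0.1761, 0.271]
tool_rot: [-1.569, -0.001, -1.476]
force: [1.0, 0.5, -1.2]
grip_width: 0.056
```

>>> {"op": "apply_moves", "data": {"jaw": [-0.1, -0.1, -0.1, -0.1, -0.1], "translation": [[0.006, 0.045, 0], [0.012, 0.09, 0], [0.018, 0.135, 0], [0.024, 0.18, 0], [0.03, 0.225, 0]], "angular": [[0, 0, 0], [0, 0, 0], [0, 0, 0], [0, 0, 0], [0, 0, 0]]}}

```text
clock: 18.75
position: [0.5163, 0.049, 0.2711]
tool_rot: [-1.569, -0.001, -1.476]
force: [0.9, -0.8, -1.0]
grip_width: 0.0557
```

>>> {"op": "apply_moves", "data": {"jaw": [-0.1, -0.1, -0.1, -0.1, -0.1], "translation": [[0.006, 0.045, 0], [0.012, 0.09, 0], [0.018, 0.135, 0], [0.024, 0.17, 0], [0.03, 0.183, 0]], "angular": [[0, 0, 0], [0, 0, 0], [0, 0, 0], [0, 0, 0], [0, 0, 0]]}}

```text
clock: 19.25
position: [0.5457, 0.2343, 0.2709]
tool_rot: [-1.57, 0.002, -1.472]
force: [0.3, -0.3, -1.1]
grip_width: 0.0559
```

>>> {"op": "apply_moves", "data": {"jaw": [-0.1, -0.1, -0.1, -0.1, -0.1], "translation": [[0.002, 0, -0.03], [0.002, 0, -0.07], [0.002, 0, -0.085], [0.002, 0, -0.085], [0.002, 0, -0.085]], "angular": [[0, 0, 0], [0, 0, 0], [0, 0, 0], [0, 0, 0], [0, 0, 0]], "newtons": 25}}

```text
clock: 19.75
position: [0.549, 0.2303, 0.1866]
tool_rot: [-1.569, 0.0, -1.477]
force: [-0.4, 0.6, -1.2]
grip_width: 0.0559
```

>>> {"op": "apply_moves", "data": {"jaw": [-0.1, -0.1, -0.1, -0.1, -0.1], "translation": [[-0.001, 0.0, -0.01], [-0.001, 0, -0.02], [-0.001, 0, -0.028], [-0.001, 0, -0.034], [-0.001, 0, -0.04]], "angular": [[0, 0, 0], [0, 0, 0], [0, 0, 0], [0, 0, 0], [0, 0, 0]]}}

```text
clock: 20.25
position: [0.5473, 0.2302, 0.1446]
tool_rot: [-1.571, -0.0, -1.476]
force: [0.2, 0.1, -1.6]
grip_width: 0.0559
```

>>> {"op": "apply_moves", "data": {"jaw": [-0.1, -0.1, -0.1, -0.1, -0.1], "translation": [[0, 0, -0.006], [0, 0, -0.012], [0, 0, -0.018], [0, 0, -0.021], [0, 0, -0.021]], "angular": [[0, 0, 0], [0, 0, 0], [0, 0, 0], [0, 0, 0], [0, 0, 0]]}}

```text
clock: 20.75
position: [0.5472, 0.2302, 0.1237]
tool_rot: [-1.571, -0.0, -1.476]
force: [-0.2, -0.3, -1.9]
grip_width: 0.0559
```

>>> {"op": "apply_moves", "data": {"jaw": [-0.1, -0.1, -0.1, -0.1, -0.1], "translation": [[0, 0, -0.002], [0, 0, -0.004], [0, 0, -0.006], [0, 0, -0.006], [0, 0, -0.006]], "angular": [[0, 0, 0], [0, 0, 0], [0, 0, 0], [0, 0, 0], [0, 0, 0]]}}

```text
clock: 21.25
position: [0.5475, 0.2304, 0.1201]
tool_rot: [-1.569, -0.0, -1.476]
force: [-10.6, -6.1, 33.9]
grip_width: 0.056
```

>>> {"op": "apply_moves", "data": {"jaw": [0.5, 1, 1, 1, 1], "translation": [[0, 0, 0.005], [0, 0, 0.005], [0, 0, 0.05], [0, 0, 0.1], [0, -0.01, 0.14]], "angular": [[0, 0, 0], [0, 0, 0], [0, 0, 0], [0, 0, 0], [0, 0, 0]]}}

```text
clock: 21.75
position: [0.5472, 0.2216, 0.2605]
tool_rot: [-1.57, 0.001, -1.474]
force: [-0.1, -0.5, 0.3]
grip_width: 0.0856
```

>>> {"op": "apply_moves", "data": {"jaw": [1, 1, 1, 1, 1], "translation": [[0, -0.045, 0], [0, -0.09, 0], [0, -0.135, 0], [0, -0.18, 0], [0, -0.225, 0]], "angular": [[0, 0, 0], [0, 0, 0], [0, 0, 0], [0, 0, 0], [0, 0, 0]]}}

```text
clock: 22.25
position: [0.5471, -0.0067, 0.2581]
tool_rot: [-1.571, -0.0, -1.476]
force: [0.6, -0.4, 1.3]
grip_width: 0.0854
```

>>> {"op": "apply_moves", "data": {"jaw": [1, 1, 1, 1, 1], "translation": [[0.01, -0.045, 0], [0.02, -0.09, 0], [0.02, -0.135, 0], [0.02, -0.16, 0], [0.02, -0.16, 0]], "angular": [[0, 0, 0], [0, 0, 0], [0, 0, 0], [0, 0, 0], [0, 0, 0]]}}

```text
clock: 22.75
position: [0.5668, -0.1691, 0.2575]
tool_rot: [-1.572, -0.001, -1.482]
force: [-0.0, 0.6, -0.3]
grip_width: 0.0854
```

```bash
python3 - <<'E'
from h import *
s=observe(); print(s["clock"],s["position"].round(4),s["force"].round(1))
a=cams.grab_frame("wrist"); b=cams.grab_frame("side"); np.savez('pics/w10.npz',**a)
A=cv2.cvtColor(a["pixels"],cv2.COLOR_RGB2BGR)[0:300,150:600]; B=cv2.cvtColor(b["pixels"],cv2.COLOR_RGB2BGR)[140:260,290:380]
B=cv2.resize(B,None,fx=3.8,fy=3.8,interpolation=cv2.INTER_CUBIC)
W=np.zeros((460,800,3),np.uint8);W[:300,:450]=A;W[:B.shape[0],455:455+B.shape[1]]=B;cv2.imwrite('pics/c10.png',W)
E
```

```text
22.75 [ 0.5668 -0.1691  0.2575] [-0.   0.6 -0.3]
```

View pics/c10.png

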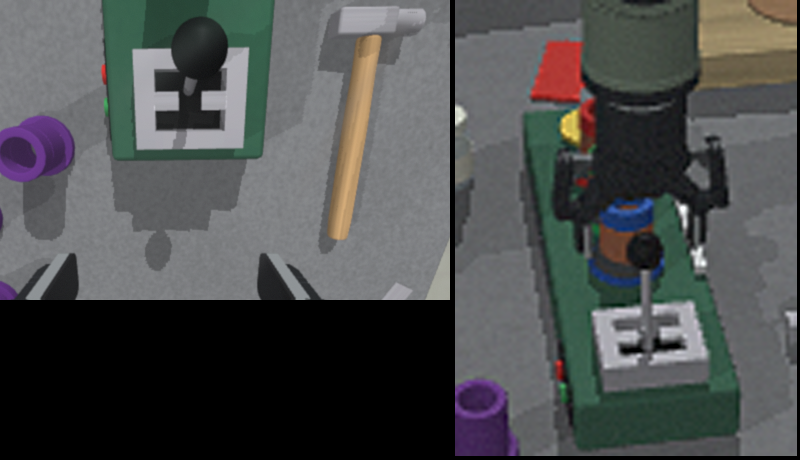

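```bash
python3 - <<'E'
from h import *
a=dict(np.load('pics/w10.npz')); print('knob',ray(a,350,48,.167),'gate',ray(a,340,100,.09))
b=snap("top","t11",6,(235,165,340,235))
for n,p in dict(red=(.5475,.2287),green=(.5565,.144),blue=(.565,.059)).items(): print(n,((proj(b,[*p,.143])-[235,165]+.5)*6).round(0),((proj(b,[*p,.163])-[235,165]+.5)*6).round(0))
E
```

```text
knob [ 0.57744436 -0.05939523  0.167     ] gate [ 0.57982862 -0.08983474  0.09      ]
red [210. 209.] [205. 205.]
green [351. 195.] [349. 191.]
blue [493. 183.] [493. 179.]
```

View pics/t11.png

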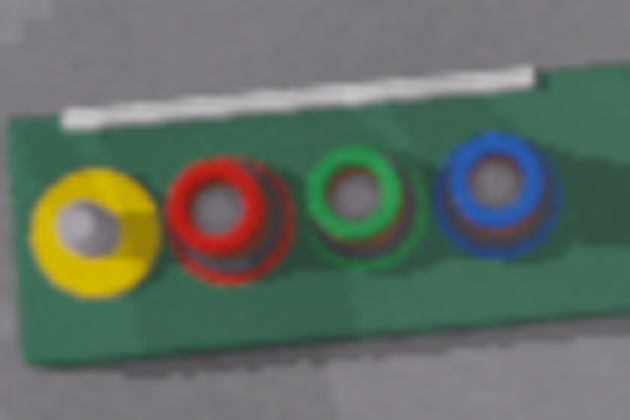

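>>> {"op": "apply_moves", "data": {"jaw": [1, 1, 1, 1, 1], "translation": [[0.005, 0.045, 0], [0.01, 0.085, 0], [0.01, 0.107, -0.02], [0.01, 0.107, -0.05], [0.01, 0.107, -0.075]], "angular": [[0, 0, 0], [0, 0, 0], [0, 0, 0], [0, 0, 0], [0, 0, 0]]}}

```text
clock: 23.4
position: [0.5772, -0.0553, 0.1823]
tool_rot: [-1.57, 0.0, -1.473]
force: [0.4, 0.6, -0.4]
grip_width: 0.0852
```

>>> {"op": "apply_moves", "data": {"jaw": [0.5, 0, -0.3, -0.5, -0.5], "translation": [[0, 0, -0.013], [0, 0, -0.013], [0, 0, -0.013], [0, 0, -0.013], [0, 0, -0.013]], "angular": [[0, 0, 0], [0, 0, 0], [0, 0, 0], [0, 0, 0], [0, 0, 0]], "newtons": 30}}

```text
clock: 23.9
position: [0.578, -0.0575, 0.1715]
tool_rot: [-1.569, -0.0, -1.476]
force: [-1.1, 2.1, 8.5]
grip_width: 0.0339
```

>>> {"op": "apply_moves", "data": {"jaw": [-0.5, -0.5, -0.5, -0.5, -0.5], "translation": [[0.001, -0.013, 0.001], [0.003, -0.026, 0.003], [0.004, -0.039, 0.003], [0.0055, -0.052, 0.001], [0.0065, -0.065, 0]], "angular": [[0, 0, 0], [0, 0, 0], [0, 0, 0], [0, 0, 0], [0, 0, 0]]}}

```text
clock: 24.4
position: [0.584, -0.1235, 0.1702]
tool_rot: [-1.57, 0.001, -1.476]
force: [-3.9, 33.2, 4.8]
grip_width: 0.0345
```

>>> {"op": "apply_moves", "data": {"jaw": [-0.5, -0.5, -0.5, -0.5, -0.5], "translation": [[0.0, 0.003, 0], [0.011, 0.004, 0], [0.022, 0.005, -0.001], [0.033, 0.006, -0.003], [0.04, 0.006, -0.005]], "angular": [[0, 0, 0], [0, 0, 0], [0, 0, 0], [0, 0, 0], [0, 0, 0]]}}

```text
clock: 24.9
position: [0.6246, -0.1168, 0.1648]
tool_rot: [-1.571, 0.0, -1.476]
force: [-4.4, -0.2, 0.5]
grip_width: 0.0344
```

>>> {"op": "apply_moves", "data": {"jaw": [-0.5, -0.5, -0.5], "translation": [[0.002, 0, 0], [0.003, 0, 0], [0.003, 0, 0]], "angular": [[0, 0, 0], [0, 0, 0], [0, 0, 0]]}}

```text
clock: 25.2
position: [0.6259, -0.1169, 0.1643]
tool_rot: [-1.573, 0.0, -1.476]
force: [-6.7, -0.5, -0.2]
grip_width: 0.0343
```

>>> {"op": "apply_moves", "data": {"jaw": [0.3, 1, 1, 1, 1], "translation": [[0, 0, 0], [0, 0, 0], [0, 0, 0.03], [0, 0, 0.07], [-0.01, -0.03, 0.1]], "angular": [[0, 0, 0], [0, 0, 0], [0, 0, 0], [0, 0, 0], [0, 0, 0]]}}

```text
clock: 25.7
position: [0.6185, -0.1427, 0.2676]
tool_rot: [-1.568, 0.002, -1.47]
force: [0.9, -0.8, 0.3]
grip_width: 0.0853
```

>>> {"op": "apply_moves", "data": {"jaw": [1, 1, 1, 1, 1], "translation": [[-0.02, -0.045, 0], [-0.04, -0.09, 0], [-0.05, -0.12, 0], [-0.05, -0.12, 0], [-0.05, -0.12, 0]], "angular": [[0, 0, 0], [0, 0, 0], [0, 0, 0], [0, 0, 0], [0, 0, 0]]}}

```text
clock: 26.2
position: [0.567, -0.2671, 0.2653]
tool_rot: [-1.57, 0.0, -1.477]
force: [0.1, 1.0, -0.3]
grip_width: 0.0858
```

```bash
python3 - <<'E'
from h import *
s=observe(); print(s["clock"],s["position"].round(4),s["force"].round(1))
a=cams.grab_frame("wrist"); b=cams.grab_frame("side"); np.savez('pics/w12.npz',**a); t=cams.grab_frame("top")
A=cv2.cvtColor(a["pixels"],cv2.COLOR_RGB2BGR)[0:300,150:600]; B=cv2.cvtColor(b["pixels"],cv2.COLOR_RGB2BGR)[140:260,290:380]; T=cv2.cvtColor(t["pixels"],cv2.COLOR_RGB2BGR)[165:235,235:385]
B=cv2.resize(B,None,fx=3.8,fy=3.8,interpolation=cv2.INTER_CUBIC);T=cv2.resize(T,None,fx=3,fy=3,interpolation=cv2.INTER_CUBIC)
W=np.zeros((520,800,3),np.uint8);W[:300,:450]=A;W[:B.shape[0],455:455+B.shape[1]]=B;W[305:515,:450]=T;cv2.imwrite('pics/c12.png',W)
E
```

```text
26.2 [ 0.567  -0.2671  0.2653] [ 0.1  1.  -0.3]
```

View pics/c12.png

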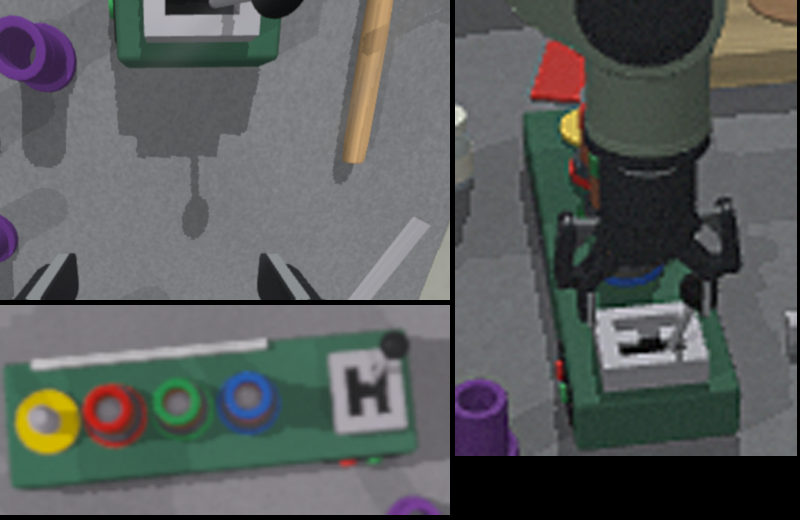

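```bash
python3 - <<'E'
from h import *
d=dict(np.load('pics/t8.npz')); k=ray(d,393.5/3-.33+235,40/3-.33+165,.161)[:2]-[.5797,-.0908]
c,s=np.cos(.101),np.sin(.101); x,y=c*k[0]+s*k[1],-s*k[0]+c*k[1]; print('fore',np.arcsin(x/.16),'cross',np.arcsin(-y/.16))
print(workorder.job_done())
E
```

```text
fore 0.2746098289899261 cross 0.18515012761688474
the job is handed in; nothing more can be done
None
```

The job is done and handed in at about 26 s. I pulled the lever from the left rear into neutral. I then seated the green, blue and red sleeves on the flanges of their colours and shifted the lever right and fully forward. No yellow sleeve was on the bench, so that spindle stays empty.

**Sleeves:** Each one met its flange with a rise in vertical force, at about 4, 20 and 34 N for green, blue and red. The tool heights put each lower end within about 1 mm of the seat. The last top picture shows all three rings sitting evenly over their flanges. The pictures alone could not confirm the 4 mm height limit; that rests on the contact forces and tool heights.

**Lever:** It hit the right stop at 33 N, about 7 N resisted at the forward stop, and the knob had travelled about 42 mm. The final top picture gives about 0.27 rad forward and 0.19 rad to the right. The arm was clear of everything at hand-in.

**Other points:**
- **Camera disagreement:** The wrist camera and top camera differed by about 2–5 mm in y. I corrected for this from each sleeve's measured position in the grip.
- **Bystanders:** The arm's path stayed clear of the hammer, glue jar and template, and nothing showed them moving. I did not measure their final positions.

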